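# Load the orbital shaker and lock its platform

### The job

Lift every specimen canister off its hook on the drip stand and seat each, together with the one standing on the bench, fully down and upright in its own pocket of the shaker platform. Only when all are in, push the lock knob down and, from there, turn it clockwise until the screw is home at its stop and stays down by itself. Leave the vial, the dish and the slide box where they are.

Things in the scene. Friction and masses are not known exactly. Their poses are not given: they have to be found in the camera images.
- can0: specimen canister: metal cylinder 44 mm dia, z 0 to 32 mm; above it a flat eye of 5 mm wire in its y-z plane (legs at y = +-13 mm, 28 mm open height, peaked roof); on top a round grip stem 14 mm dia, z 74 to 102 mm, taken from above. About 0.12 kg. Origin: centre of its underside, z up. At the start hangs by the eye on a hook; absent in some runs.
- can1: specimen canister: metal cylinder 44 mm dia, z 0 to 32 mm; above it a flat eye of 5 mm wire in its y-z plane (legs at y = +-13 mm, 28 mm open height, peaked roof); on top a round grip stem 14 mm dia, z 74 to 102 mm, taken from above. About 0.12 kg. Origin: centre of its underside, z up. At the start hangs by the eye on a hook; absent in some runs.
- can2: specimen canister: metal cylinder 44 mm dia, z 0 to 32 mm; above it a flat eye of 5 mm wire in its y-z plane (legs at y = +-13 mm, 28 mm open height, peaked roof); on top a round grip stem 14 mm dia, z 74 to 102 mm, taken from above. About 0.12 kg. Origin: centre of its underside, z up. At the start hangs by the eye on a hook; absent in some runs.
- can3: specimen canister: metal cylinder 44 mm dia, z 0 to 32 mm; above it a flat eye of 5 mm wire in its y-z plane (legs at y = +-13 mm, 28 mm open height, peaked roof); on top a round grip stem 14 mm dia, z 74 to 102 mm, taken from above. About 0.12 kg. Origin: centre of its underside, z up. At the start hangs by the eye on a hook; absent in some runs.
- can4: the same kind of canister (see can0), always present; at the start it stands on the bench in front, not hung
- stand: fixed steel drip stand: 130 x 270 mm foot plate 6 mm thick and on two short posts a level rail with its top at z = 106 mm (x +2 to +14 mm), from which four hooks point along the stand's own -x, at y = -105, -35, 35, 105 mm. Origin on the bench; z up, its -x side faces the robot
- hook0 (a point): lowest point (bar axis) of a 6 mm dia hook bar, 92 mm above the bench, where the eye hangs; the bar rises 6 mm in 44 mm towards the rail (stand's +x) and turns up 12 mm over the 12 mm to its tip (stand's -x). Raise the canister 16 to 23 mm to pass the tip, then draw it 50 mm or more along the stand's -x to be clear
- hook1 (a point): lowest point (bar axis) of a 6 mm dia hook bar, 92 mm above the bench, where the eye hangs; the bar rises 6 mm in 44 mm towards the rail (stand's +x) and turns up 12 mm over the 12 mm to its tip (stand's -x). Raise the canister 16 to 23 mm to pass the tip, then draw it 50 mm or more along the stand's -x to be clear
- hook2 (a point): lowest point (bar axis) of a 6 mm dia hook bar, 92 mm above the bench, where the eye hangs; the bar rises 6 mm in 44 mm towards the rail (stand's +x) and turns up 12 mm over the 12 mm to its tip (stand's -x). Raise the canister 16 to 23 mm to pass the tip, then draw it 50 mm or more along the stand's -x to be clear
- hook3 (a point): lowest point (bar axis) of a 6 mm dia hook bar, 92 mm above the bench, where the eye hangs; the bar rises 6 mm in 44 mm towards the rail (stand's +x) and turns up 12 mm over the 12 mm to its tip (stand's -x). Raise the canister 16 to 23 mm to pass the tip, then draw it 50 mm or more along the stand's -x to be clear
- shaker: fixed orbital shaker: white base 190 x 250 mm, aluminium platform 160 x 230 mm with its top 59 mm above the bench, five round pockets, and at the sixth grid place (x = -35, y = -70 mm) a 48 mm dia dark pillar, top 85 mm above the bench, carrying the lock knob. Origin: on the bench under the platform's centre
- pocket0 (a point): centre of the floor of a round pocket, 50 mm dia, 10 mm deep, 70 mm from its neighbours, floor 49 mm above the bench; takes one canister, any one
- pocket1 (a point): centre of the floor of a round pocket, 50 mm dia, 10 mm deep, 70 mm from its neighbours, floor 49 mm above the bench; takes one canister, any one
- pocket2 (a point): centre of the floor of a round pocket, 50 mm dia, 10 mm deep, 70 mm from its neighbours, floor 49 mm above the bench; takes one canister, any one
- pocket3 (a point): centre of the floor of a round pocket, 50 mm dia, 10 mm deep, 70 mm from its neighbours, floor 49 mm above the bench; takes one canister, any one
- pocket4 (a point): centre of the floor of a round pocket, 50 mm dia, 10 mm deep, 70 mm from its neighbours, floor 49 mm above the bench; takes one canister, any one
- knob_grip (a point): middle of the lock knob's wing, on its axis, 8 mm below its top and 30 mm above the pillar top as long as the knob is up. The wing is a black bar 40 mm long (this point's x), 14 mm thick (its y), 24 mm tall, its lower edge 14 mm above the pillar; it is pinched across the thickness. The point turns and sinks with the knob
- lock_push (a joint): how far the captive screw-knob is pushed down, m: 0 up, 0.008 at the bottom. A spring pushes it up, 3 N at the top and 6.5 N at the bottom. Turned under its thread start it stays down by itself at about 0.005
- lock_turn (a joint): turn of the screw-knob, rad, growing clockwise seen from above; 2.4 is the end stop (screw home). While the knob is up it is blocked at about 0.4 and must not be forced; pushed down 5 mm or more it goes on turning, held down by the thread beyond about 0.6. Friction about 0.06 N m, stays where it is left
- vial: clear vial with white cap, 26 mm dia, 60 mm high, origin under its centre. Loose bystander, to be left where it is and upright.
- dish: clear flat dish, 60 mm dia, 14 mm high, origin under its centre. Loose bystander, to be left where it is and upright.
- slidebox: cardboard slide box 90 x 60 x 30 mm, origin under its centre. Loose bystander, to be left where it is and upright.
Mind the look-alikes: they are no part of the job. What is shaped like the can4 but pink is not meant.

How it is judged:
By the outcome, as a careful person would: the job done as asked, in the order asked, and still so for the second after the job is handed in, with the robot touching nothing.
Of can0, can1, can2, can3 only 2 to 4 are there at a start; the rules pass over those that are not, and their reading is None.
At some moment in a run one of can4 may be knocked a few centimetres aside while the robot is not near it.
Once in a run the grip may slacken for a moment while it holds something.
It also fails if it takes over 210 s, if anything falls off the work surface, if the arm or the gripper's body presses on something with over 40 N, if the wrist force passes 120 N, or if a joint passes its speed limit or range.

### The arm

A 6-joint arm with a two-finger parallel gripper is mounted at the origin on the work surface. World frame = base frame: x ahead of the robot, y to its left, z up, the work surface at z = 0. Lengths are in m, angles in rad, forces in N, time in s.
With the tool pointing down it reaches from about 0.3 to 0.875 m from the base axis. Payload 6.4 kg.
Tool frame: the origin (TCP) lies on the centre line of the jaws, within the pads' length; the fingertips stand 8 mm ahead of it and the grasp point (between the pads) lies 11 mm behind it; z points along the fingers, y is the line along which they close (so a half turn about z gives the same grasp; the last joint's range is limited). The gripper opens to 85 mm and grips with 20 to 120 N. Pads are 22 mm wide; open, the fingers measure 114 mm over their backs; the gripper's body (76 mm by 85 mm) begins 54 mm behind the grasp point. The pads swing forward as they close: fully open they stand 13 mm farther back than shut.
Start: joints at [-1.427, 0.181, 1.607, -0, 1.354, -0.206], TCP at [0.197, -0.54, 0.239] pointing down, gripper open.
Joint ranges: [-2.99, 2.99], [-0.89, 2.07], [0.3, 2.58], [-1.14, 4.28], [0, 2.63], [-3.12, 3.12]. Speed limits (rad/s): [2.57, 2.57, 3.01, 3.14, 3.14, 3.14].

### API

Orientations are given as a unit quaternion [w, x, y, z].
In Python, from bench import ctrl gives the robot as it stands.
- The arm moves only by the shell command python3 -m handwheel 'ROWS' [OPENING]. ROWS is JSON, a list that holds one entry, the list of rows, each a list of 4 numbers: the shift along the tool's x, y, z each as a share of 20 cm, from -1 to 1, then the turn about the tool's z as a share of 1.5 rad, from -1 to 1. In form: [[[x, y, z, twist], ...]]. A call has 1 to 10 rows; each row is the pose to reach, as a shift and turn from the pose commanded when the call began, along the tool's axes at that moment; what a row does not reach only later rows make up. A row lasts 1/8 s, in which the tool goes at most 62.5 mm and 10.7 degrees, less where a joint would pass 70% of its speed; a pose out of reach is approached as far as the arm can. A call with a number of a shift or a turn outside -1 to 1 is refused whole. A call with a gripper value outside its range is refused whole. OPENING is the finger opening in mm, from 0 to 85.4, set as the call begins (- or left out, the last holds). The fingers move at their own pace and stop on an object; the grip force is fixed at half the most. Time passes only in rows, so rows that repeat a pose let the fingers close. It gives the time, the measured TCP pose, the force, the opening and the grip force at its end, in the units of the state.
- ctrl.get_obs(): the state, without advancing time (a new reading comes with each control period).
- ctrl.camera(name): name is "scene" or "side" or "wrist"; returns a dict with "color" (384x512x3 uint8, red, green, blue), "range_z" (384x512 float32, m along the optical axis (not along the pixel's ray), 0 where there is no reading), "K" (3x3 intrinsics, pixels), "pose" (4x4, takes a point from camera to world coordinates); the wrist camera has in their place "T_tool_cam" (4x4, takes a point from camera to tool coordinates, whose origin is the TCP and whose axes are the flange's). Camera axes: x right, y down, z forward; pixel columns grow to the right and rows downward; lengths in m; the calibration is good to about 2 mm. The wrist camera is an equidistant fisheye: a pixel r from the principal point sees the ray r / f radians off the axis. A picture is of the moment at which its call begins: read the wrist's pose just before it.
- ctrl.hand_in(): hands the job in; it is judged then, once.
The state is a dict: "time_s": time; "q": joint angles; "dq": joint speeds; "joint_efforts": joint torques, N m; "eef_pos": TCP position; "eef_rot": TCP orientation; "wrist_force": force on the tool from outside, world axes, zero at the start; "torque": the same for the moment, N m; "opening": opening from 0.0 (shut) to 1.0 (fully open); "grasp_force": force on a finger pad.
Only numpy, scipy, OpenCV 4.12 (cv2) and the standard library are available. Lean on these libraries where they do the work, as an engineer would, in place of code of your own. Each camera call takes 0.05 s, during which the arm holds its last target. There are 200 camera calls.

## Working session

There is one attempt and no reset: what is moved stays moved. The work goes in short steps, Python scripts to look and compute and a shell command to move; the robot and the scene stay as the last step left them, time stands still between calls to the robot, and variables do not carry over. Pictures are saved under pics/ and viewed, at most 14 in all, crops included, and the job is handed in when it is done.

```bash
ls; mkdir -p pics; python3 - <<'E'
from bench import ctrl
import cv2,numpy as np
o=ctrl.get_obs();print(o['time_s'],o['eef_pos'],o['eef_rot'],o['opening'])
for n in("scene","side"):
    c=ctrl.camera(n);np.savez(f"pics/{n}0.npz",**c)
    print(n,c['K'].tolist(),c['pose'].round(3).tolist())
    cv2.imwrite(f"pics/{n}0.png",cv2.resize(c['color'][:,:,::-1],(800,600)))
c=ctrl.camera("wrist");print(c['K'],c['T_tool_cam'].round(4).tolist())
E
```

```text
pics
0.0 [ 0.19700513 -0.53963603  0.23836279] [-8.75419204e-04  9.84742917e-01  1.74013273e-01  3.42938190e-05] 0.995370688824829
scene [[385.4152576516849, 0.0, 248.419694748762], [0.0, 385.4152576516849, 194.18893989057258], [0.0, 0.0, 1.0]] [[0.717, 0.398, -0.573, 1.05], [0.697, -0.383, 0.606, -0.624], [0.022, -0.833, -0.552, 0.645], [0.0, 0.0, 0.0, 1.0]]
side [[495.8905623895176, 0.0, 256.5619197108341], [0.0, 495.8905623895176, 190.29149563201452], [0.0, 0.0, 1.0]] [[-0.974, -0.144, 0.177, 0.281], [-0.228, 0.657, -0.719, 0.822], [-0.013, -0.74, -0.672, 0.869], [0.0, 0.0, 0.0, 1.0]]
[[297.31863964   0.         255.14883777]
 [  0.         297.31863964 186.91837046]
 [  0.           0.           1.        ]] [[0.0008, -0.9649, -0.2626, 0.0667], [1.0, 0.0006, 0.0008, 0.0003], [-0.0006, -0.2626, 0.9649, -0.1346], [0.0, 0.0, 0.0, 1.0]]
```

View pics/scene0.png

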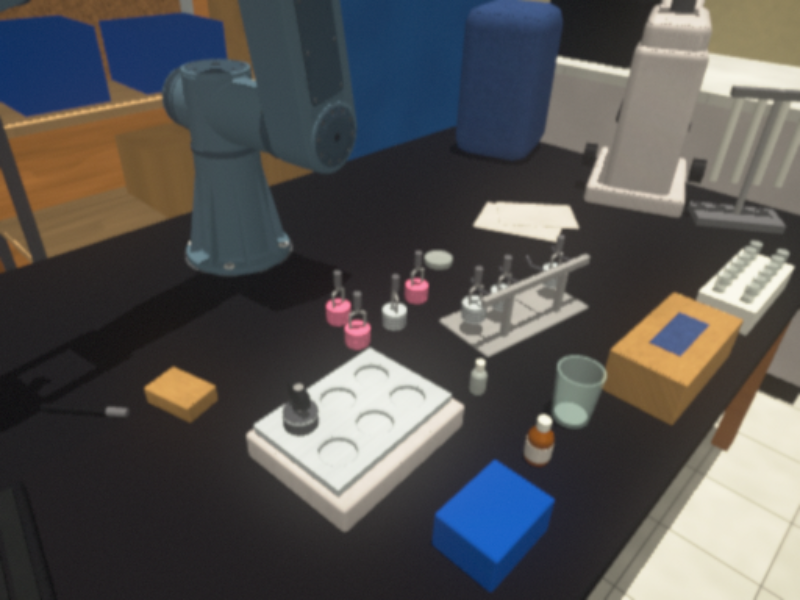

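View pics/side0.png

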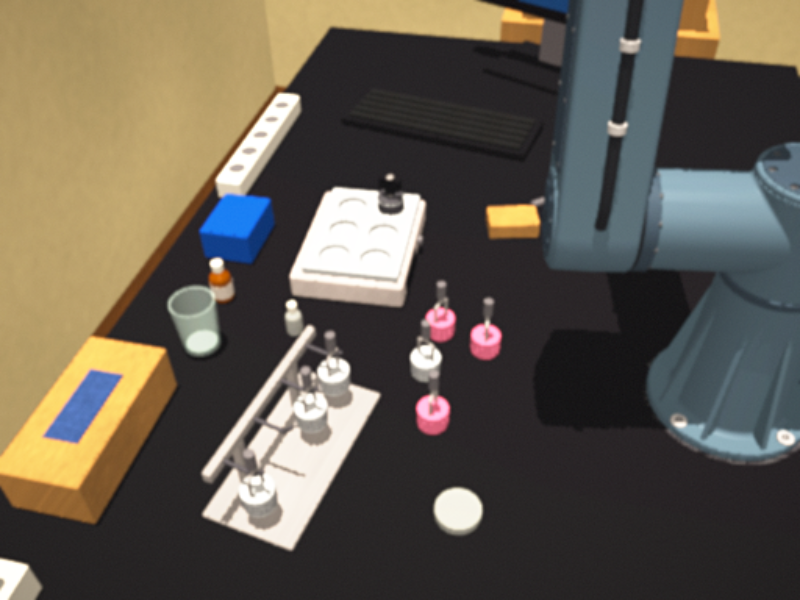

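```bash
cat > h.py <<'E'
import numpy as np,cv2
from scipy.spatial.transform import Rotation as R
def load(n): return dict(np.load(f"pics/{n}.npz"))
def cloud(c):
    K=c['K'];z=c['range_z'];v,u=np.mgrid[:z.shape[0],:z.shape[1]]
    p=np.stack([(u-K[0,2])/K[0,0]*z,(v-K[1,2])/K[1,1]*z,z],-1)
    P=p@c['pose'][:3,:3].T+c['pose'][:3,3]; P[z==0]=np.nan
    return P
def ray(c,u,v):
    d=np.array([(u-c['K'][0,2])/c['K'][0,0],(v-c['K'][1,2])/c['K'][1,1],1]);return c['pose'][:3,3],c['pose'][:3,:3]@d
def proj(c,X):
    p=(np.asarray(X)-c['pose'][:3,3])@c['pose'][:3,:3];return p[:2]/p[2]*[c['K'][0,0],c['K'][1,1]]+c['K'][:2,2]
def tri(a,pa,b,pb):
    o1,d1=ray(a,*pa);o2,d2=ray(b,*pb)
    s=np.linalg.lstsq(np.stack([d1,-d2],1),o2-o1,rcond=None)[0]
    x,y=o1+s[0]*d1,o2+s[1]*d2;return (x+y)/2,np.linalg.norm(x-y)
E
python3 - <<'E'
from h import *
# grids of height: coarse listing of clusters above z 0.02
S,D=load("scene0"),load("side0")
for n,c in(("scene",S),("side",D)):
    P=cloud(c);x,y,z=P[...,0],P[...,1],P[...,2]
    print(n,"table z med",np.nanmedian(z[(abs(z)<.02)&(x>.3)&(x<.8)]))
    m=((x>.25)&(x<.95)&(abs(y)<.55)&(z>.012)&(z<.2)).astype(np.uint8)
    k,l,st,_=cv2.connectedComponentsWithStats(m,connectivity=8)
    for i in range(1,k):
        if st[i,4]<30: continue
        q=P[l==i];col=c['color'][l==i].mean(0).astype(int)
        print(st[i],q.min(0).round(3),q.max(0).round(3),np.median(q,0).round(3),col)
E
python3 - <<'E'
import cv2,numpy as np
a=cv2.imread  # crops
from h import *
s=load("scene0")['color'][140:232,200:388,::-1]; d=load("side0")['color'][170:345,120:325,::-1]
cv2.imwrite("pics/sc1.png",cv2.resize(s,None,fx=4.2,fy=4.2,interpolation=cv2.INTER_CUBIC))
cv2.imwrite("pics/sd1.png",cv2.resize(d,None,fx=3.4,fy=3.4,interpolation=cv2.INTER_CUBIC))
E
```

```text
scene table z med 0.0004825137550135139
[ 295  151   83   64 1514] [0.53  0.084 0.012] [0.642 0.352 0.136] [0.596 0.182 0.094] [129 127 120]
[259 161  15  32 238] [0.389 0.111 0.012] [0.429 0.154 0.104] [0.41  0.129 0.033] [160 100 112]
[272 161  18   9 122] [0.315 0.245 0.012] [0.376 0.302 0.017] [0.346 0.273 0.014] [181 183 169]
[ 354  170  138  102 6346] [0.757 0.024 0.012] [0.911 0.55  0.093] [0.847 0.205 0.078] [159 138 105]
[209 173  28  48 551] [ 0.333 -0.068  0.012] [ 0.452 -0.001  0.105] [ 0.42  -0.04   0.032] [165 104 117]
[245 176  15  33 265] [0.416 0.018 0.012] [0.459 0.062 0.104] [0.441 0.036 0.033] [145 145 140]
[ 158  223  139  116 8883] [ 0.511 -0.335  0.012] [ 0.704 -0.077  0.126] [ 0.624 -0.239  0.056] [200 199 191]
[301 230  11  21 165] [ 0.644 -0.011  0.012] [0.669 0.01  0.062] [ 0.66  -0.003  0.036] [148 149 137]
[ 93 235  46  33 886] [ 0.304 -0.381  0.012] [ 0.404 -0.302  0.034] [ 0.363 -0.345  0.03 ] [186 140  79]
[336 266  19  31 427] [ 0.782 -0.07   0.012] [ 0.819 -0.037  0.078] [ 0.805 -0.059  0.045] [142 118  93]
[ 277  295   78   81 3747] [ 0.786 -0.262  
[... 533 characters left out ...]
]
[ 263  180   28   95 1178] [ 0.385 -0.063  0.012] [0.458 0.161 0.104] [0.424 0.053 0.031] [209 159 171]
[301 191  19  36 363] [ 0.335 -0.041  0.012] [0.378 0.005 0.103] [ 0.355 -0.014  0.031] [214 143 164]
[183 193  11  19 154] [ 0.644 -0.002  0.013] [0.668 0.02  0.062] [0.654 0.012 0.035] [195 189 174]
[ 129  209   95  122 3231] [0.53  0.09  0.012] [0.642 0.358 0.135] [0.585 0.215 0.089] [186 178 170]
[   0  216  112  116 7806] [0.788 0.152 0.012] [0.912 0.395 0.085] [0.831 0.303 0.078] [191 159  96]
[278 313  30  27 480] [0.317 0.248 0.012] [0.375 0.307 0.018] [0.345 0.279 0.014] [244 241 229]
[  0 358  24  26 487] [0.809 0.481 0.012] [0.847 0.524 0.058] [0.814 0.498 0.048] [216 210 198]
```

View pics/sc1.png

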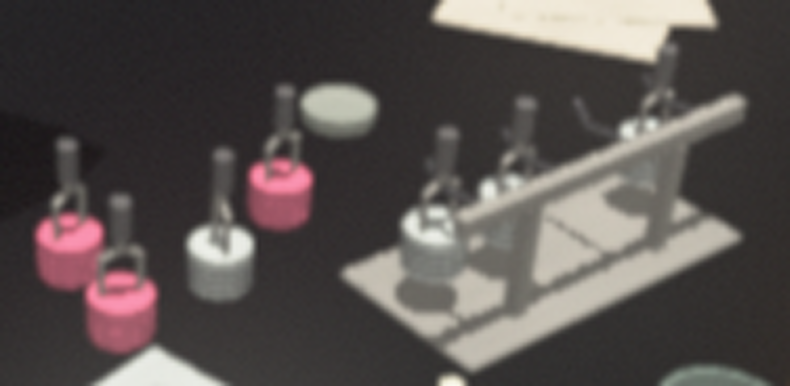

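View pics/sd1.png

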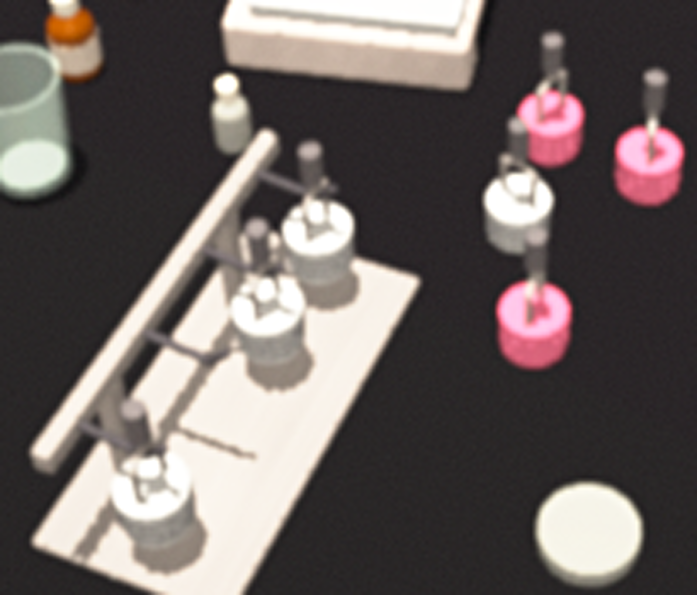

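```bash
python3 - <<'E'
from h import *
from scipy.optimize import least_squares
S,D=load("scene0"),load("side0")
f=lambda p,s,o:((np.array(p)+.5)/s-.5+np.array(o))
for n,a,b in(("can4",(224,155),(516,127)),("A",(448,134),(310,150)),("B",(525,103),(257,228)),("D",(666,50),(133,410))):
    X,e=tri(S,f(a,4.2,(200,140)),D,f(b,3.4,(120,170)))
    for c in(S,D):
        P=cloud(c).reshape(-1,3);q=P[(np.hypot(*(P[:,:2]-X[:2]).T)<.02)&(P[:,2]>X[2]-.022)&(P[:,2]<X[2]+.01)]
        r=least_squares(lambda m:np.hypot(q[:,0]-m[0],q[:,1]-m[1])-.0065,q[:,:2].mean(0),loss='soft_l1',f_scale=.001).x
        print(n,'tri',X.round(4),round(e,4),'fit',r.round(4),len(q),q[:,2].max().round(4))
# stand foot rectangle; rail ; platform top ; knob
Ps=np.concatenate([cloud(c).reshape(-1,3) for c in(S,D)])
x,y,z=Ps.T
def rect(m,n):
    q=Ps[m]; r=cv2.minAreaRect(q[:,:2].astype(np.float32)*1000);print(n,r,np.median(q[:,2]).round(4),len(q))
rect((x>.45)&(x<.75)&(y>.06)&(y<.4)&(z>.003)&(z<.009),'foot')
rect((x>.5)&(x<.7)&(y>.04)&(y<.4)&(z>.1025)&(z<.109),'rail')
sh=(x>.48)&(x<.74)&(y>-.36)&(y<-.05)
rect(sh&(z>.055)&(z<.063),'platform');rect(sh&(z>.036)&(z<.044),'base?')
rect(sh&(z>.082)&(z<.088),'pillar');rect(sh&(z>.105)&(z<.13),'wing');
for c in(S,D):
    P=cloud(c).reshape(-1,3);q=P[(P[:,2]>.119)&(P[:,2]<.13)&(P[:,1]<-.05)&(P[:,0]>.48)&(P[:,0]<.74)];print(cv2.minAreaRect(q[:,:2].astype(np.float32)*1000),len(q),q.max(0),q.mean(0))
E
```

```text
can4 tri [0.4363 0.0447 0.1008] 0.0048 fit [0.4355 0.0415] 47 0.1041
can4 tri [0.4363 0.0447 0.1008] 0.0048 fit [0.4365 0.0445] 63 0.1032
A tri [0.5509 0.1261 0.1332] 0.0015 fit [0.5507 0.1243] 48 0.1363
A tri [0.5509 0.1261 0.1332] 0.0015 fit [0.5522 0.1267] 74 0.1354
B tri [0.5619 0.1952 0.1334] 0.0024 fit [0.5624 0.1938] 43 0.1362
B tri [0.5619 0.1952 0.1334] 0.0024 fit [0.5637 0.1957] 79 0.1355
D tri [0.5852 0.3334 0.1321] 0.0033 fit [0.5864 0.3317] 43 0.1353
D tri [0.5852 0.3334 0.1321] 0.0033 fit [0.5867 0.334 ] 93 0.1355
foot ((601.0978393554688, 229.1016845703125), (337.910400390625, 296.92608642578125), 89.81785583496094) 0.0054 5883
rail ((586.7560424804688, 225.52919006347656), (274.9482421875, 70.4952392578125), 80.30998229980469) 0.1051 956
platform ((597.19873046875, -201.63990783691406), (164.067626953125, 239.782958984375), 3.250720262527466) 0.0588 5840
base? ((603.0370483398438, -202.10000610351562), (189.84848022460938, 257.3664855957031), 3.251300573348999) 0.0419 1371
pillar ((567.3301391601562, -275.9138488769531), (48.29791259765625, 50.392940521240234), 8.057279586791992) 0.0848 324
wing ((567.1067504882812, -274.8965759277344), (21.645700454711914, 40.75614929199219), 84.23030853271484) 0.1194 286
((566.6196899414062, -277.4627380371094), (13.527633666992188, 40.17144775390625), 79.8326416015625) 104 [ 0.58655773 -0.26894119  0.12583168] [ 0.56831268 -0.27862029  0.12287489]
((540.9581298828125, -660.967529296875), (796.0083618164062, 38.452186584472656), 86.27625274658203) 48 [ 0.58519773 -0.26278092  0.1287576 ] [ 0.56421973 -0.30524335  0.12180114]
```

```bash
cat >> h.py <<'E'
def toolR(o): return R.from_quat(np.array(o['eef_rot'])[[1,2,3,0]])
def to(xyz,yaw=None):
    """shares needed from present pose to xyz (and tool-x heading yaw, deg)"""
    from bench import ctrl
    o=ctrl.get_obs();r=toolR(o);X=r.as_matrix()[:,0]
    d=r.inv().apply(np.array(xyz)-o['eef_pos'])/.2
    h=np.arctan2(X[1],X[0]);t=0 if yaw is None else -((np.radians(yaw)-h+np.pi)%(2*np.pi)-np.pi)/1.5
    print('t',round(o['time_s'],2),'pos',np.round(o['eef_pos'],4),'yaw',round(np.degrees(h),2),'q6',round(o['q'][5],3),'grip',round(o['opening']*85.4,1),round(o['grasp_force'],1),'F',np.round(o['wrist_force'],1),'=> shares',d.round(3),'twist',round(t,3))
def wristpose():
    from bench import ctrl
    o=ctrl.get_obs();c=ctrl.camera("wrist");T=np.eye(4);T[:3,:3]=toolR(o).as_matrix();T[:3,3]=o['eef_pos']
    c['pose']=T@c['T_tool_cam'];return c
def fray(c,u,v):
    K=c['K'];a=np.array([u-K[0,2],v-K[1,2]]);r=np.hypot(*a);t=r/K[0,0]
    return c['pose'][:3,3],c['pose'][:3,:3]@np.array([*(a/r*np.sin(t)),np.cos(t)])
def fproj(c,X):
    p=(np.asarray(X)-c['pose'][:3,3])@c['pose'][:3,:3];t=np.arctan2(np.hypot(p[0],p[1]),p[2])
    return p[:2]/np.hypot(p[0],p[1])*t*c['K'][0,0]+c['K'][:2,2]
def fplane(c,u,v,z):
    o,d=fray(c,u,v);return o+d*(z-o[2])/d[2]
E
python3 -c "
from h import *
to([.56,-.20,.30],-9.6)"
```

```text
t 0.15 pos [ 0.197  -0.5398  0.2386] yaw 20.04 q6 -0.206 grip 85.3 0.0 F [-0.7 -0.5  0.1] => shares [ 2.287 -0.974 -0.305] twist 0.345
```

```bash
python3 -m handwheel '[[[0.3,0,-0.15,0.1],[0.6,0,-0.3,0.2],[0.9,0,-0.3,0.3],[1,-0.2,-0.3,0.34],[1,-0.5,-0.3,0.34],[1,-0.5,-0.3,0.34]]]' 40; python3 -c "
from h import *
to([.56,-.20,.30],-9.6)"
```

```text
time_s: 0.9
eef_pos: [0.3499, -0.3734, 0.2979]
eef_rot: [-0.002, 0.997, -0.079, -0.001]
wrist_force: [-0.2, -0.9, -0.0]
opening: 0.47
grasp_force: 0.0
t 0.9 pos [ 0.3499 -0.3734  0.2979] yaw -9.02 q6 0.678 grip 40.1 0.0 F [-0.2 -0.9 -0. ] => shares [ 0.901 -1.021 -0.009] twist 0.007
```

```bash
python3 -m handwheel '[[[0.2,-0.25,0,0],[0.4,-0.5,0,0],[0.6,-0.75,0,0],[0.8,-1,0,0],[0.8,-1,0,0],[0.8,-1,0,0]]]'; python3 - <<'E'
from h import *
from bench import ctrl
to([.4362,.0435,.15],-9.6)
c=wristpose();np.savez("pics/w1.npz",**c);cv2.imwrite("pics/w1.png",cv2.resize(c['color'][:,:,::-1],(800,600)))
Rz=np.array([[np.cos(.0567),-np.sin(.0567)],[np.sin(.0567),np.cos(.0567)]])
for a in(-35,35):
    for b in(-70,0,70):
        p=np.array([.597,-.2018])+Rz@np.array([a,b])/1000;print(a,b,p.round(4),(fproj(c,[*p,.059])*1.5625).round(1))
print((fproj(c,[.4362,.0435,.1])*1.5625).round(1))
E
```

```text
time_s: 1.65
eef_pos: [0.5409, -0.2061, 0.299]
eef_rot: [0.0, 0.997, -0.08, -0.0]
wrist_force: [-0.5, -0.2, 0.4]
opening: 0.471
grasp_force: 0.0
t 1.65 pos [ 0.5409 -0.2061  0.299 ] yaw -9.13 q6 1.161 grip 40.2 0.0 F [-0.5 -0.2  0.4] => shares [-0.714 -1.15   0.745] twist 0.005
-35 -70 [ 0.566  -0.2737] [475.4 208.1]
-35 0 [ 0.5621 -0.2038] [391.2 225.7]
-35 70 [ 0.5581 -0.1339] [308.5 244.5]
35 -70 [ 0.6359 -0.2697] [458.1 123.7]
35 0 [ 0.6319 -0.1998] [372.2 141.3]
35 70 [ 0.628  -0.1299] [288.4 162.2]
[149.5 416.1]
```

View pics/w1.png

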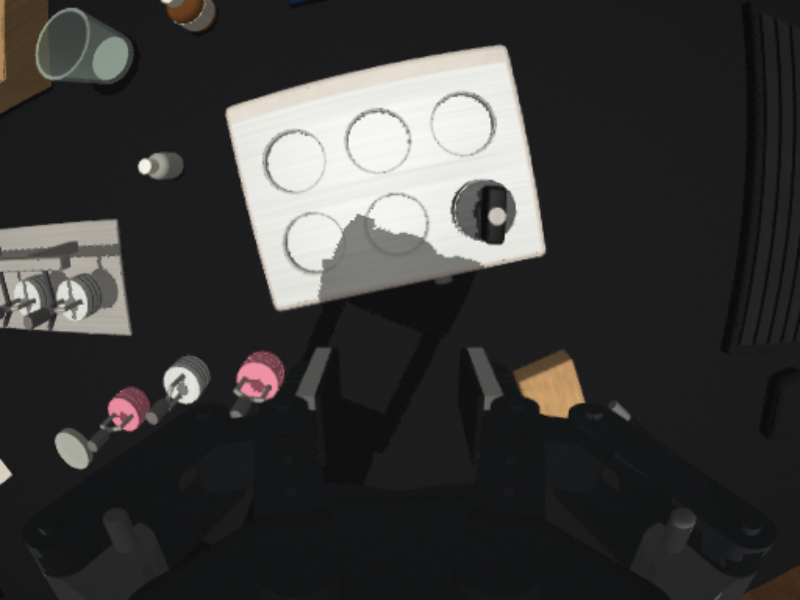

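```bash
cat >> h.py <<'E'
def fcloud(c):
    K=c['K'];z=c['range_z'];v,u=np.mgrid[:z.shape[0],:z.shape[1]]
    a=np.stack([u-K[0,2],v-K[1,2]],-1);r=np.hypot(a[...,0],a[...,1])+1e-9;t=r/K[0,0]
    p=np.concatenate([a/r[...,None]*np.tan(t)[...,None],np.ones_like(z)[...,None]],-1)*z[...,None]
    P=p@c['pose'][:3,:3].T+c['pose'][:3,3];P[z==0]=np.nan;return P
E
python3 - <<'E'
from h import *
c=wristpose();np.savez("pics/w2.npz",**c)
to([.54,-.2,.3])
cen=[(-35,0),(-35,70),(35,-70),(35,0),(35,70)]
nom=np.array([[.5621,-.2038],[.5581,-.1339],[.6359,-.2697],[.6319,-.1998],[.628,-.1299]])
for n,P in(("w1",fcloud(load("w1"))),("w2",fcloud(c)),("scene",cloud(load("scene0"))),("side",cloud(load("side0")))):
    P=P.reshape(-1,3)
    a=P[(P[:,2]>.056)&(P[:,2]<.062)&(np.hypot(*(P[:,:2]-[.6,-.2]).T)<.16)]
    rc=cv2.minAreaRect(a[:,:2].astype(np.float32)*1000)
    print(n,np.round(rc[0],1),np.round(rc[1],1),round(rc[2],2),'top z',np.median(a[:,2]).round(4))
    for k,m in zip(cen,nom):
        q=P[(np.hypot(*(P[:,:2]-m).T)<.034)&(P[:,2]>.045)&(P[:,2]<.053)]
        if len(q)>10: (x,y),r=cv2.minEnclosingCircle(q[:,:2].astype(np.float32)*1000);print('  ',k,len(q),q[:,2].mean().round(4),np.median(q[:,:2],0).round(4),round(x,1),round(y,1),round(r,1))
E
```

```text
t 1.75 pos [ 0.54   -0.2071  0.2991] yaw -9.27 q6 1.161 grip 39.9 0.0 F [-0.5 -0.2  0.3] => shares [-0.006 -0.035 -0.004] twist 0
w1 [ 597.2 -205.7] [161.1 231. ] 3.02 top z 0.059
   (-35, 0) 1154 0.0492 [ 0.5619 -0.2078] 561.7 -207.8 25.3
   (-35, 70) 1085 0.049 [ 0.5576 -0.1369] 557.6 -136.7 25.3
   (35, -70) 1149 0.0492 [ 0.6364 -0.2742] 636.5 -274.1 25.4
   (35, 0) 1174 0.0491 [ 0.6325 -0.2036] 632.1 -203.6 25.4
   (35, 70) 1095 0.0491 [ 0.6285 -0.1331] 628.4 -133.4 25.4
w2 [ 597.2 -205.6] [160.9 231.5] 3.18 top z 0.059
   (-35, 0) 1158 0.0491 [ 0.5618 -0.2077] 561.7 -207.9 25.2
   (-35, 70) 1081 0.0491 [ 0.5577 -0.1368] 557.6 -136.9 25.2
   (35, -70) 1147 0.0491 [ 0.6362 -0.2741] 636.5 -274.0 25.4
   (35, 0) 1181 0.0491 [ 0.6324 -0.2037] 632.1 -203.6 25.4
   (35, 70) 1101 0.0491 [ 0.6284 -0.133 ] 628.3 -133.4 25.4
scene [ 596.8 -204.7] [162.9 232.9] 3.25 top z 0.0593
   (-35, 0) 231 0.0496 [ 0.5577 -0.203 ] 558.6 -203.3 23.8
   (-35, 70) 197 0.0496 [ 0.5533 -0.1325] 554.4 -134.3 24.0
   (35, -70) 328 0.0494 [ 0.6318 -0.2697] 631.5 -269.5 24.6
   (35, 0) 280 0.0496 [ 0.6276 -0.198 ] 629.5 -200.8 24.7
   (35, 70) 235 0.0497 [ 0.6236 -0.1288] 624.6 -129.3 24.1
side [ 598.2 -200.1] [160.6 236.4] 3.02 top z 0.0578
   (-35, 0) 133 0.048 [ 0.5673 -0.2136] 564.8 -216.1 26.8
   (-35, 70) 156 0.048 [ 0.5616 -0.1437] 561.9 -140.4 24.7
   (35, -70) 122 0.0483 [ 0.6415 -0.2785] 633.6 -270.4 31.5
   (35, 0) 141 0.0481 [ 0.636  -0.2092] 635.4 -207.7 24.2
   (35, 70) 154 0.0481 [ 0.6325 -0.1392] 632.7 -137.0 23.9
```

```bash
python3 -m handwheel '[[[-0.15,-0.25,0,0],[-0.3,-0.5,0,0],[-0.45,-0.75,0.1,0],[-0.6,-0.95,0.2,0],[-0.7,-1,0.3,0],[-0.7,-1,0.4,0],[-0.7,-1,0.4,0],[-0.7,-1,0.4,0]]]' 40; python3 - <<'E'
from h import *
c=wristpose();np.savez("pics/w3.npz",**c);P=fcloud(c)
from scipy.optimize import least_squares
q=P.reshape(-1,3);col=c['color'].reshape(-1,3)
m=(np.hypot(*(q[:,:2]-[.4362,.0435]).T)<.05)
a=q[m&(q[:,2]>.085)&(q[:,2]<.12)];print(len(a),a.min(0),a.max(0))
t=a[a[:,2]>.099];print('top',len(t),np.median(t,0))
f=lambda p,r:least_squares(lambda m:np.hypot(p[:,0]-m[0],p[:,1]-m[1])-r,p[:,:2].mean(0),loss='soft_l1',f_scale=.001).x
print('stem fit',f(a,.007))
b=q[m&(q[:,2]>.028)&(q[:,2]<.036)];print('body',len(b),cv2.minEnclosingCircle(b[:,:2].astype(np.float32)*1000),col[m&(q[:,2]>.028)&(q[:,2]<.036)].mean(0))
to([.4362,.0435,.086],-9.6)
cv2.imwrite("pics/w3.png",c['color'][:,:,::-1])
E
```

```text
time_s: 2.75
eef_pos: [0.4348, 0.0129, 0.2202]
eef_rot: [0.0, 0.997, -0.081, 0.001]
wrist_force: [0.2, -0.4, 0.1]
opening: 0.467
grasp_force: 0.0
241 [0.42974776 0.0342232  0.08501193] [0.44286037 0.04797712 0.10312264]
top 185 [0.43642126 0.04096406 0.10178643]
stem fit [0.43552696 0.04140314]
body 881 ((436.3694763183594, 41.40349578857422), 22.053796768188477) [145.84335982 147.37003405 142.57888763]
t 2.8 pos [0.435  0.013  0.2204] yaw -9.27 q6 1.488 grip 40.0 0.0 F [ 0.3 -0.   0.1] => shares [-0.02  -0.152  0.672] twist 0.004
```

View pics/w3.png

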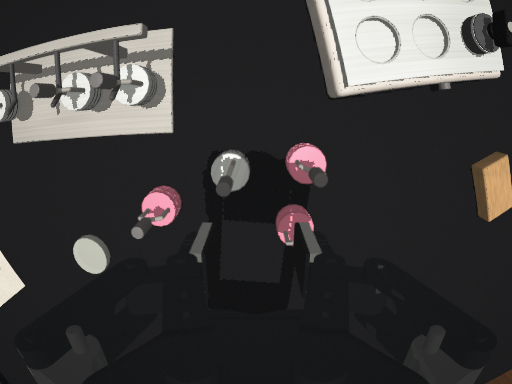

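```bash
python3 -m handwheel '[[[-0.016,-0.14,0,0],[-0.016,-0.14,0.2,0],[-0.016,-0.14,0.4,0],[-0.016,-0.14,0.58,0],[-0.016,-0.14,0.677,0],[-0.016,-0.14,0.677,0],[-0.016,-0.14,0.677,0]]]' 40;  python3 -m handwheel '[[[0,0,0,0],[0,0,0,0],[0,0,0,0],[0,0,0,0]]]' 0; python3 -c "
from h import *
to([.4363,.0413,.085],-9.6)"
```

```text
time_s: 3.68
eef_pos: [0.4368, 0.0417, 0.0851]
eef_rot: [0.0, 0.997, -0.08, 0.001]
wrist_force: [0.6, -0.2, 0.4]
opening: 0.46
grasp_force: 0.0
time_s: 4.18
eef_pos: [0.4366, 0.0418, 0.0852]
eef_rot: [0.0, 0.997, -0.08, 0.001]
wrist_force: [-1.0, -0.4, 7.2]
opening: 0.139
grasp_force: 58.4
t 4.17 pos [0.4366 0.0418 0.0852] yaw -9.17 q6 1.555 grip 11.9 58.4 F [-1.  -0.4  7.2] => shares [-0.001  0.003  0.001] twist 0.005
```

```bash
python3 -m handwheel '[[[0,0,-0.1,0],[0,0,-0.3,0],[0,0,-0.5,0],[0.1,0.1,-0.68,0],[0.25,0.3,-0.68,0],[0.4,0.48,-0.68,0],[0.6,0.66,-0.68,0],[0.75,0.85,-0.68,0],[0.9,1,-0.68,0],[0.9,1,-0.68,0]]]'; python3 -m handwheel '[[[0.15,0.2,0,0],[0.33,0.4,0,0],[0.33,0.4,0,0],[0.33,0.4,0,0]]]'; python3 -c "
from h import *
to([.6363,-.274,.21])"
```

```text
time_s: 5.42
eef_pos: [0.582, -0.1865, 0.2194]
eef_rot: [0.0, 0.997, -0.081, -0.0]
wrist_force: [-0.3, 0.6, -1.1]
opening: 0.139
grasp_force: 58.6
time_s: 5.92
eef_pos: [0.6331, -0.2723, 0.2193]
eef_rot: [-0.001, 0.997, -0.08, -0.001]
wrist_force: [0.3, -0.1, -1.1]
opening: 0.143
grasp_force: 58.8
t 5.92 pos [ 0.6331 -0.2723  0.2193] yaw -9.16 q6 1.152 grip 12.2 58.8 F [ 0.3 -0.1 -1.1] => shares [0.017 0.006 0.046] twist 0
```

```bash
python3 -m handwheel '[[[0.017,0.006,0.1,0],[0.017,0.006,0.25,0],[0.017,0.006,0.25,0],[0.017,0.006,0.25,0]]]'; cat >>h.py <<'E'
def held(off=.085):
    """centre of held can's body top disc, from wrist cloud; off = TCP height over can underside"""
    from bench import ctrl
    c=wristpose();p=np.array(ctrl.get_obs()['eef_pos']);q=fcloud(c).reshape(-1,3)
    zt=p[2]-off+.032
    b=q[(np.hypot(*(q[:,:2]-p[:2]).T)<.035)&(abs(q[:,2]-zt)<.008)]
    if len(b)>20:
        zz=np.median(b[:,2]);b=b[abs(b[:,2]-zz)<.003];(x,y),r=cv2.minEnclosingCircle(b[:,:2].astype(np.float32)*1000)
        print('held',round(x/1e3,4),round(y/1e3,4),'r',round(r,1),'underside z',round(zz-.032,4),len(b),'spread',b[:,2].std().round(4))
    else: print('held?',len(b))
    return c
E
python3 -c "
from h import *
c=held();to([.6363,-.274,.134])
cv2.imwrite('pics/w4.png',c['color'][:,:,::-1])"
```

```text
time_s: 6.42
eef_pos: [0.6371, -0.2748, 0.1704]
eef_rot: [0.0, 0.997, -0.08, 0.0]
wrist_force: [-0.1, 0.4, -0.9]
opening: 0.142
grasp_force: 58.8
held 0.6364 -0.2752 r 21.9 underside z 0.085 2149 spread 0.0007
t 6.47 pos [ 0.6375 -0.2752  0.1712] yaw -9.15 q6 1.153 grip 12.1 58.8 F [-0.1  0.  -1. ] => shares [-0.007 -0.005  0.186] twist 0
```

View pics/w4.png

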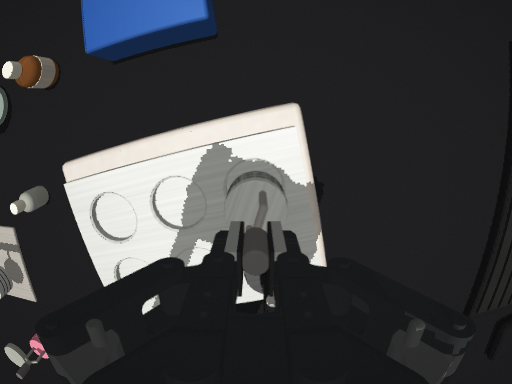

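```bash
python3 -m handwheel '[[[0,-0.006,0.08,0],[0,-0.006,0.13,0],[0,-0.006,0.155,0],[0,-0.006,0.17,0],[0,-0.006,0.18,0],[0,-0.006,0.18,0],[0,-0.006,0.18,0]]]'; python3 -c "
from h import *
held(.086);to([.6363,-.274,.135])"
```

```text
time_s: 7.35
eef_pos: [0.6373, -0.2743, 0.1343]
eef_rot: [0.0, 0.997, -0.08, 0.0]
wrist_force: [-0.3, -0.9, -0.2]
opening: 0.137
grasp_force: 59.1
held 0.6367 -0.2746 r 21.9 underside z 0.0489 2148 spread 0.0007
t 7.4 pos [ 0.6373 -0.2742  0.1343] yaw -9.18 q6 1.154 grip 11.8 59.1 F [-0.1 -1.   0.3] => shares [-0.005 -0.    -0.004] twist 0
```

```bash
python3 -m handwheel '[[[0,0,0,0],[0,0,0,0],[0,0,-0.2,0],[0,0,-0.4,0],[-0.1,-0.2,-0.6,0],[-0.2,-0.45,-0.6,0],[-0.3,-0.7,-0.6,0],[-0.4,-0.95,-0.6,0]]]' 40; python3 -m handwheel '[[[-0.2,-0.25,-0.1,0],[-0.4,-0.5,-0.1,0],[-0.5,-0.75,-0.1,0],[-0.5,-1,-0.1,0],[-0.5,-1,-0.1,0],[-0.5,-1,-0.1,0],[-0.5,-1,-0.1,0]]]';  python3 - <<'E'
from h import *
from scipy.optimize import least_squares
c=wristpose();np.savez("pics/w5.npz",**c);q=fcloud(c).reshape(-1,3)
to([.5514,.1255,.117],-9.6)
f=lambda p,r:least_squares(lambda m:np.hypot(p[:,0]-m[0],p[:,1]-m[1])-r,p[:,:2].mean(0),loss='soft_l1',f_scale=.001).x
for X in((.5514,.1255),(.563,.1948),(.5866,.333)):
    m=np.hypot(*(q[:,:2]-X).T)<.04
    a=q[m&(q[:,2]>.118)&(q[:,2]<.15)];b=q[m&(q[:,2]>.055)&(q[:,2]<.075)]
    t=a[a[:,2]>.13];print('stem',len(a),f(a,.007) if len(a)>20 else '',np.median(t,0),a[:,2].max() if len(a) else '', 'body',cv2.minEnclosingCircle(b[:,:2].astype(np.float32)*1000) if len(b)>20 else '',np.median(b[:,2]))
cv2.imwrite('pics/w5.png',c['color'][:,:,::-1])
E
```

```text
time_s: 8.4
eef_pos: [0.5879, -0.0722, 0.2542]
eef_rot: [0.0, 0.997, -0.08, 0.0]
wrist_force: [0.3, 0.8, 0.1]
opening: 0.469
grasp_force: 0.0
time_s: 9.28
eef_pos: [0.5217, 0.1385, 0.2738]
eef_rot: [0.0, 0.997, -0.081, -0.0]
wrist_force: [0.0, 0.4, -0.7]
opening: 0.467
grasp_force: 0.0
t 9.32 pos [0.5218 0.1385 0.2738] yaw -9.28 q6 1.772 grip 39.8 0.0 F [ 0.3 -0.6 -0.1] => shares [0.157 0.04  0.784] twist 0.004
stem 193 [0.55052393 0.12383834] [0.55122837 0.12399984 0.13386411] 0.13579806503928715 body ((550.824462890625, 124.24420166015625), 22.07968521118164) 0.06395614557644622
stem 202 [0.56236652 0.19328354] [0.56261689 0.19256532 0.13387669] 0.13586017381847704 body ((562.7935180664062, 193.0311279296875), 22.029706954956055) 0.06402725588509711
stem 180 [0.58568956 0.3315044 ] [0.58567002 0.32980069 0.13366968] 0.1355887340458231 body ((585.8195190429688, 330.601318359375), 22.308271408081055) 0.06374830640126164
```

View pics/w5.png

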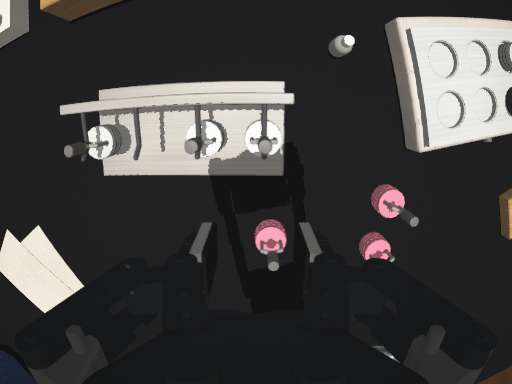

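```bash
python3 -m handwheel '[[[0.155,0.048,0.1,0],[0.155,0.048,0.35,0],[0.155,0.048,0.55,0],[0.155,0.048,0.7,0],[0.155,0.048,0.765,0],[0.155,0.048,0.765,0],[0.155,0.048,0.765,0]]]' 36; python3 -m handwheel '[[[0,0,0,0],[0,0,0,0],[0,0,0,0],[0,0,0,0]]]' 0; python3 -c "
from h import *
held(.088);to([.5508,.1241,.120],-9.6)"
```

```text
time_s: 10.2
eef_pos: [0.5519, 0.125, 0.1225]
eef_rot: [-0.0, 0.997, -0.08, 0.001]
wrist_force: [0.0, -0.4, 0.4]
opening: 0.425
grasp_force: 0.0
time_s: 10.7
eef_pos: [0.5517, 0.125, 0.1223]
eef_rot: [0.0, 0.997, -0.08, 0.001]
wrist_force: [-0.7, -2.7, 5.4]
opening: 0.134
grasp_force: 58.6
held 0.5519 0.124 r 21.9 underside z 0.0317 1667 spread 0.0007
t 10.75 pos [0.5517 0.125  0.1223] yaw -9.17 q6 1.744 grip 12.1 58.6 F [-2.  -1.9  6.1] => shares [-0.004  0.005  0.011] twist 0.005
```

```bash
python3 -m handwheel '[[[0,0,-0.05,0],[0,0,-0.1,0],[0,0,-0.1,0],[-0.1,0,-0.1,0],[-0.2,0,-0.1,0],[-0.32,0,-0.1,0],[-0.32,0,-0.1,0],[-0.32,0,-0.2,0],[-0.32,0,-0.4,0],[-0.32,0,-0.56,0]]]'; python3 -c "
from h import *
held(.09);to([.632,-.2035,.20],-9.6)"
```

```text
time_s: 12.0
eef_pos: [0.4886, 0.1353, 0.2345]
eef_rot: [-0.0, 0.997, -0.08, 0.001]
wrist_force: [-0.1, -0.1, -1.9]
opening: 0.138
grasp_force: 58.6
held 0.4888 0.1344 r 21.8 underside z 0.1439 2140 spread 0.0007
t 12.05 pos [0.4909 0.1354 0.2391] yaw -9.18 q6 1.767 grip 11.4 58.7 F [2.1 1.1 1.8] => shares [0.965 1.561 0.201] twist 0.005
```

```bash
python3 -m handwheel '[[[0.12,0.22,0,0],[0.27,0.44,0,0],[0.42,0.66,0,0],[0.6,0.88,0,0],[0.75,1,0,0],[0.9,1,0,0],[0.96,1,0,0]]]'; python3 -m handwheel '[[[0,0.25,0,0],[0,0.5,0,0],[0,0.55,0.15,0],[0,0.55,0.3,0],[0,0.55,0.3,0],[0,0.55,0.3,0]]]'; python3 -c "
from h import *
held(.09);to([.632,-.2035,.139])"
```

```text
time_s: 12.92
eef_pos: [0.6464, -0.0937, 0.2318]
eef_rot: [-0.0, 0.997, -0.081, -0.0]
wrist_force: [-0.8, -0.5, -1.9]
opening: 0.133
grasp_force: 58.8
time_s: 13.68
eef_pos: [0.6282, -0.201, 0.1739]
eef_rot: [0.0, 0.997, -0.08, 0.001]
wrist_force: [-0.3, -0.7, -1.3]
opening: 0.135
grasp_force: 58.9
held 0.6283 -0.2018 r 21.9 underside z 0.0833 2134 spread 0.0007
t 13.72 pos [ 0.6286 -0.2012  0.1747] yaw -9.13 q6 1.241 grip 11.6 58.9 F [-0.1 -0.3 -0.7] => shares [0.018 0.009 0.178] twist 0
```

```bash
python3 -m handwheel '[[[0.02,0.005,0.05,0],[0.02,0.005,0.11,0],[0.02,0.005,0.15,0],[0.02,0.005,0.165,0],[0.02,0.005,0.174,0],[0.02,0.005,0.174,0],[0.02,0.005,0.174,0]]]'; python3 -c "
from h import *
held(.09);to([.632,-.2035,.139])"
```

```text
time_s: 14.6
eef_pos: [0.6318, -0.2031, 0.1398]
eef_rot: [0.0, 0.997, -0.08, 0.001]
wrist_force: [-3.3, 1.2, 7.1]
opening: 0.135
grasp_force: 59.8
held 0.6307 -0.2034 r 21.9 underside z 0.0491 2099 spread 0.0007
t 14.65 pos [ 0.6318 -0.2031  0.1398] yaw -9.18 q6 1.242 grip 11.5 59.8 F [-2.2  0.9  6.4] => shares [0.001 0.002 0.004] twist 0
```

```bash
python3 -m handwheel '[[[0,0,0,0],[0,0,0,0],[0,0,-0.2,0],[0,0,-0.4,0],[-0.1,-0.2,-0.5,0],[-0.3,-0.45,-0.5,0],[-0.5,-0.7,-0.5,0],[-0.65,-0.95,-0.5,0]]]' 36; python3 -m handwheel '[[[0,-0.25,0,0],[0,-0.5,0,0],[0,-0.75,0,0],[0,-0.95,0,0],[0,-0.95,0,0],[0,-0.95,0,0]]]';  python3 -c "
from h import *
to([.5628,.1930,.1225],-9.6)"
```

```text
time_s: 15.65
eef_pos: [0.5321, 0.0069, 0.238]
eef_rot: [-0.0, 0.997, -0.08, 0.0]
wrist_force: [0.2, 0.3, -0.8]
opening: 0.419
grasp_force: 0.0
time_s: 16.4
eef_pos: [0.5635, 0.1926, 0.2378]
eef_rot: [0.0, 0.997, -0.08, -0.0]
wrist_force: [0.6, -0.3, 0.4]
opening: 0.417
grasp_force: 0.0
t 16.4 pos [0.5635 0.1926 0.2378] yaw -9.16 q6 1.861 grip 35.6 0.0 F [ 0.6 -0.3  0.4] => shares [-0.003 -0.002  0.576] twist 0.005
```

```bash
python3 -m handwheel '[[[0,0,0.2,0],[0,0,0.4,0],[0,0,0.53,0],[0,0,0.57,0],[0,0,0.57,0],[0,0,0.57,0]]]' ; python3 -m handwheel '[[[0,0,0,0],[0,0,0,0],[0,0,0,0],[0,0,0,0]]]' 0; python3 -c "
from h import *
held(.09);to([.5628,.193,.1225],-9.6)"
```

```text
time_s: 17.15
eef_pos: [0.5648, 0.1928, 0.1257]
eef_rot: [-0.0, 0.997, -0.08, 0.001]
wrist_force: [0.4, -0.4, 0.2]
opening: 0.416
grasp_force: 0.0
time_s: 17.65
eef_pos: [0.5645, 0.1932, 0.1253]
eef_rot: [-0.0, 0.997, -0.08, 0.001]
wrist_force: [-0.3, 0.6, 5.6]
opening: 0.131
grasp_force: 58.6
held 0.5631 0.193 r 21.8 underside z 0.0318 1623 spread 0.0007
t 17.7 pos [0.5645 0.1932 0.1252] yaw -9.17 q6 1.862 grip 11.4 58.6 F [ 0.5 -0.1  5.9] => shares [-0.008  0.002  0.014] twist 0.005
```

```bash
python3 -m handwheel '[[[0,0,-0.05,0],[0,0,-0.1,0],[0,0,-0.1,0],[-0.1,0,-0.1,0],[-0.2,0,-0.1,0],[-0.32,0,-0.1,0],[-0.32,0,-0.1,0],[-0.32,0,-0.2,0],[-0.32,0,-0.4,0],[-0.32,0,-0.56,0]]]'; python3 -c "
from h import *
held(.0935);to([.6283,-.1333,.20],-9.6)"
```

```text
time_s: 18.95
eef_pos: [0.5016, 0.203, 0.2377]
eef_rot: [-0.0, 0.997, -0.08, 0.001]
wrist_force: [0.5, -0.3, -1.2]
opening: 0.134
grasp_force: 58.6
held 0.5005 0.2031 r 21.9 underside z 0.1441 2081 spread 0.0007
t 19.0 pos [0.5038 0.2035 0.2424] yaw -9.19 q6 1.897 grip 11.4 58.6 F [ 1.7 -0.1  3. ] => shares [0.882 1.564 0.215] twist 0.005
```

```bash
python3 -m handwheel '[[[0.12,0.22,0,0],[0.27,0.44,0,0],[0.42,0.66,0,0],[0.6,0.88,0,0],[0.75,1,0,0],[0.88,1,0,0],[0.88,1,0,0]]]'; python3 -m handwheel '[[[0,0.25,0,0],[0,0.5,0,0],[0,0.55,0.15,0],[0,0.55,0.3,0],[0,0.55,0.3,0],[0,0.55,0.3,0]]]'; python3 -c "
from h import *
held(.0935);to([.6283,-.1333,.1425])"
```

```text
time_s: 19.88
eef_pos: [0.6437, -0.0237, 0.2352]
eef_rot: [0.0, 0.997, -0.081, 0.0]
wrist_force: [-0.6, 0.1, -1.6]
opening: 0.133
grasp_force: 58.6
time_s: 20.62
eef_pos: [0.6252, -0.1306, 0.1772]
eef_rot: [0.0, 0.997, -0.08, 0.001]
wrist_force: [-0.4, -0.6, -0.0]
opening: 0.133
grasp_force: 58.7
held 0.6243 -0.1306 r 22.0 underside z 0.0836 2083 spread 0.0007
t 20.68 pos [ 0.6257 -0.1307  0.1779] yaw -9.13 q6 1.339 grip 11.3 58.7 F [-0.2  0.2  0. ] => shares [0.014 0.011 0.177] twist 0
```

```bash
python3 -m handwheel '[[[0.023,0.01,0.05,0],[0.023,0.01,0.11,0],[0.023,0.01,0.15,0],[0.023,0.01,0.165,0],[0.023,0.01,0.173,0],[0.023,0.01,0.173,0],[0.023,0.01,0.173,0]]]'; python3 -c "
from h import *
held(.0935);to([.6283,-.1333,.1425])"
```

```text
time_s: 21.55
eef_pos: [0.6294, -0.1336, 0.1427]
eef_rot: [0.0, 0.997, -0.08, 0.001]
wrist_force: [-1.5, 0.9, 6.2]
opening: 0.131
grasp_force: 59.4
held 0.6275 -0.1334 r 21.8 underside z 0.0491 2035 spread 0.0007
t 21.6 pos [ 0.6294 -0.1336  0.1427] yaw -9.17 q6 1.338 grip 11.5 59.4 F [-2.2  0.9  4.7] => shares [-0.006 -0.001  0.001] twist 0
```

```bash
python3 -m handwheel '[[[0,0,0,0],[0,0,0,0],[0,0,-0.2,0],[0,0,-0.4,0],[-0.1,-0.2,-0.5,0],[-0.3,-0.45,-0.5,0],[-0.45,-0.7,-0.5,0],[-0.58,-0.95,-0.5,0],[-0.58,-1,-0.5,0]]]' 36; python3 -m handwheel '[[[0,-0.25,0,0],[0,-0.5,0,0],[0,-0.75,0,0],[0,-1,0,0],[0,-1,0,0],[0,-1,0,0]]]';  python3 -c "
from h import *
to([.5858,.3306,.1225],-9.6)"
```

```text
time_s: 22.72
eef_pos: [0.5451, 0.0854, 0.2416]
eef_rot: [-0.0, 0.997, -0.078, -0.0]
wrist_force: [0.5, -0.4, 0.3]
opening: 0.42
grasp_force: 0.0
time_s: 23.48
eef_pos: [0.5787, 0.2791, 0.2409]
eef_rot: [0.0, 0.997, -0.08, -0.0]
wrist_force: [-0.0, -0.9, 1.0]
opening: 0.425
grasp_force: 0.0
t 23.48 pos [0.5787 0.2791 0.2409] yaw -9.18 q6 1.996 grip 36.3 0.0 F [-0.  -0.9  1. ] => shares [-0.006 -0.261  0.592] twist 0.005
```

```bash
python3 -m handwheel '[[[-0.006,-0.2,0,0],[-0.006,-0.26,0.2,0],[-0.006,-0.26,0.4,0],[-0.006,-0.26,0.53,0],[-0.006,-0.26,0.585,0],[-0.006,-0.26,0.585,0],[-0.006,-0.26,0.585,0]]]' ; python3 -m handwheel '[[[0,0,0,0],[0,0,0,0],[0,0,0,0],[0,0,0,0]]]' 0; python3 -c "
from h import *
held(.0915);to([.5858,.3306,.1225],-9.6)"
```

```text
time_s: 24.35
eef_pos: [0.5866, 0.3312, 0.1263]
eef_rot: [-0.001, 0.997, -0.08, 0.001]
wrist_force: [0.2, 0.8, 0.2]
opening: 0.419
grasp_force: 0.0
time_s: 24.85
eef_pos: [0.5862, 0.3316, 0.126]
eef_rot: [-0.0, 0.997, -0.08, 0.001]
wrist_force: [-1.1, -1.2, 5.7]
opening: 0.132
grasp_force: 58.6
held 0.5863 0.331 r 21.8 underside z 0.0318 1602 spread 0.0007
t 24.9 pos [0.5862 0.3316 0.1259] yaw -9.17 q6 2.07 grip 11.2 58.6 F [-1.1 -0.   6.3] => shares [-0.001  0.005  0.017] twist 0.005
```

```bash
python3 -m handwheel '[[[0,0,-0.05,0],[0,0,-0.1,0],[0,0,-0.1,0],[-0.1,0,-0.1,0],[-0.2,0,-0.1,0],[-0.32,0,-0.1,0],[-0.32,0,-0.1,0],[-0.32,0,-0.2,0],[-0.32,0,-0.4,0],[-0.32,0,-0.56,0]]]'; python3 -c "
from h import *
held(.094);to([.5577,-.1367,.20],-9.6)"
```

```text
time_s: 26.15
eef_pos: [0.5239, 0.3415, 0.2399]
eef_rot: [-0.001, 0.997, -0.08, 0.001]
wrist_force: [1.4, -0.5, -0.6]
opening: 0.128
grasp_force: 58.6
held 0.5245 0.3412 r 21.9 underside z 0.1457 2052 spread 0.0007
t 26.2 pos [0.5259 0.3424 0.2451] yaw -9.21 q6 2.12 grip 10.9 58.7 F [1.8 1.  3.2] => shares [0.539 2.34  0.218] twist 0.004
```

```bash
python3 -m handwheel '[[[0,0.22,0,0],[0.1,0.44,0,0],[0.2,0.66,0,0],[0.3,0.88,0,0],[0.4,1,0,0],[0.4,1,0,0]]]'; python3 -m handwheel '[[[0.05,0.25,0,0],[0.13,0.5,0,0],[0.13,0.75,0,0],[0.13,1,0,0],[0.13,1,0,0]]]'; python3 -m handwheel '[[[0,0.2,0,0],[0,0.34,0.1,0],[0,0.34,0.3,0],[0,0.34,0.3,0],[0,0.34,0.3,0]]]'; python3 -c "
from h import *
held(.094);to([.5577,-.1367,.143])"
```

```text
time_s: 26.95
eef_pos: [0.5713, 0.1286, 0.2376]
eef_rot: [0.0, 0.997, -0.082, 0.001]
wrist_force: [0.7, 1.2, -1.3]
opening: 0.131
grasp_force: 58.8
time_s: 27.58
eef_pos: [0.5631, -0.073, 0.2372]
eef_rot: [0.0, 0.997, -0.082, 0.0]
wrist_force: [-0.1, 0.6, -2.1]
opening: 0.133
grasp_force: 59.0
time_s: 28.2
eef_pos: [0.5532, -0.1366, 0.1779]
eef_rot: [0.0, 0.997, -0.079, 0.001]
wrist_force: [0.3, -0.6, -1.5]
opening: 0.131
grasp_force: 59.0
held 0.5537 -0.1372 r 21.8 underside z 0.0836 2067 spread 0.0007
t 28.25 pos [ 0.5536 -0.1369  0.1785] yaw -9.11 q6 1.279 grip 11.2 59.0 F [ 0.2 -0.  -2. ] => shares [ 0.02  -0.004  0.178] twist 0
```

```bash
python3 -m handwheel '[[[0.021,-0.005,0.05,0],[0.021,-0.005,0.11,0],[0.021,-0.005,0.15,0],[0.021,-0.005,0.165,0],[0.021,-0.005,0.172,0],[0.021,-0.005,0.172,0],[0.021,-0.005,0.172,0]]]'; python3 -c "
from h import *
held(.094);to([.5577,-.1367,.143])"
```

```text
time_s: 29.12
eef_pos: [0.557, -0.1373, 0.1433]
eef_rot: [0.0, 0.997, -0.08, 0.001]
wrist_force: [-1.3, 2.2, 4.5]
opening: 0.133
grasp_force: 59.8
held 0.5564 -0.1375 r 21.8 underside z 0.049 2042 spread 0.0007
t 29.18 pos [ 0.557  -0.1373  0.1433] yaw -9.19 q6 1.283 grip 11.6 59.8 F [-2.2  1.4  5.6] => shares [ 0.003 -0.004  0.002] twist 0
```

```bash
python3 -m handwheel '[[[0,0,0,0],[0,0,0,0],[0,0,-0.2,0],[0,0,-0.4,0],[0,0.2,-0.6,0],[-0.05,0.4,-0.7,0],[-0.05,0.58,-0.7,0],[-0.05,0.58,-0.7,0],[-0.05,0.58,-0.7,0]]]' 40; python3 - <<'E'
from h import *
c=wristpose();np.savez("pics/w6.npz",**c);q=fcloud(c).reshape(-1,3)
to([.566,-.2777,.2],-9.6)
for X in((.5577,-.1367),(.6363,-.274),(.632,-.2035),(.6283,-.1333)):
    m=np.hypot(*(q[:,:2]-X).T)<.03
    b=q[m&(abs(q[:,2]-.081)<.006)];t=q[m&(q[:,2]>.146)&(q[:,2]<.158)]
    print(X,len(b),np.median(b[:,2]),cv2.minEnclosingCircle(b[:,:2].astype(np.float32)*1000),'stemtop',np.median(t,0),len(t))
m=np.hypot(*(q[:,:2]-[.566,-.2765]).T)<.035
for lo,hi in((.082,.088),(.098,.112),(.112,.1185),(.1185,.123),(.123,.13)):
    w=q[m&(q[:,2]>lo)&(q[:,2]<hi)]
    if len(w)>20: print(lo,hi,len(w),np.median(w[:,2]),cv2.minAreaRect(w[:,:2].astype(np.float32)*1000))
im=c['color'][:,:,::-1];u,v=fproj(c,[.566,-.2765,.11]).astype(int);print(u,v)
u0,v0=max(u-50,0),max(v-40,0);im=im[v0:v0+80,u0:u0+100];cv2.imwrite('pics/w6.png',cv2.resize(im,None,fx=6,fy=6,interpolation=cv2.INTER_CUBIC));print(u0,v0)
E
```

```text
time_s: 30.3
eef_pos: [0.528, -0.2495, 0.2816]
eef_rot: [-0.001, 0.997, -0.08, -0.0]
wrist_force: [-0.2, 0.4, -0.4]
opening: 0.47
grasp_force: 0.0
t 30.35 pos [ 0.5282 -0.2491  0.2816] yaw -9.15 q6 1.086 grip 40.0 0.0 F [-0.  -0.  -1.3] => shares [0.21  0.112 0.408] twist 0.005
(0.5577, -0.1367) 828 0.08090810803123194 ((556.4369506835938, -138.15316772460938), 21.939617156982422) stemtop [ 0.5564335  -0.13884065  0.15059775] 154
(0.6363, -0.274) 875 0.08101517125633656 ((638.8735961914062, -273.7408142089844), 22.02802085876465) stemtop [ 0.63829157 -0.27422282  0.1508788 ] 192
(0.632, -0.2035) 855 0.08093873657172979 ((631.5897216796875, -204.1577911376953), 22.291601181030273) stemtop [ 0.63109925 -0.20437664  0.15078509] 183
(0.6283, -0.1333) 853 0.0808958953289024 ((627.47509765625, -134.0873565673828), 22.37200164794922) stemtop [ 0.62719972 -0.13510287  0.15060973] 165
0.082 0.088 885 0.08484427521671406 ((566.85791015625, -277.595458984375), (47.47195053100586, 48.0317268371582), 2.760957717895508)
0.098 0.112 39 0.09963663950073798 ((568.3345947265625, -271.7195739746094), (26.909379959106445, 24.635374069213867), 31.136930465698242)
0.1185 0.123 288 0.1222129420330989 ((565.755126953125, -277.48394775390625), (14.032514572143555, 40.31155776977539), 80.55729675292969)
0.123 0.13 256 0.12380010054511881 ((566.1607055664062, -276.5610046386719), (11.848031997680664, 37.78102493286133), 81.53498840332031)
275 132
225 92
```

View pics/w6.png

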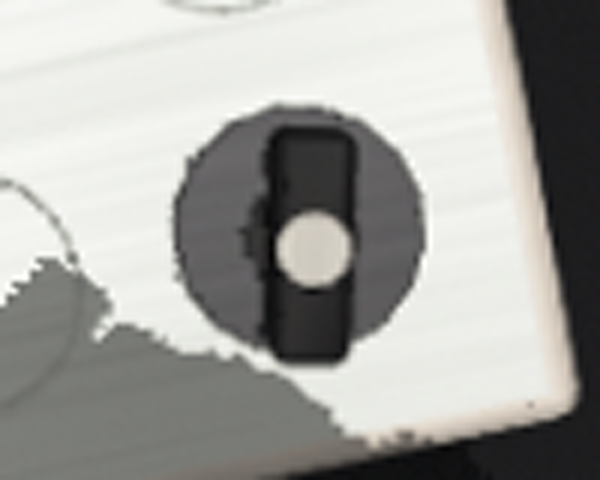

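```bash
python3 -m handwheel '[[[0.1,0.05,0,-0.12],[0.21,0.11,0,-0.24],[0.21,0.11,0,-0.36],[0.21,0.11,0,-0.48],[0.21,0.11,0,-0.6],[0.21,0.11,0,-0.72],[0.21,0.11,0,-0.84],[0.21,0.11,0,-0.96],[0.21,0.11,0,-0.98],[0.21,0.11,0,-0.98]]]'; python3 -m handwheel '[[[0,0,0,-0.12],[0,0,0,-0.24],[0,0,0,-0.36],[0,0,0,-0.48],[0,0,0,-0.6],[0,0,0,-0.72],[0,0,0,-0.84],[0,0,0,-0.96],[0,0,0,-0.98],[0,0,0,-0.98]]]';python3 -c "
from h import *
to([.5662,-.2772,.110],170.6)"
```

```text
time_s: 31.6
eef_pos: [0.5663, -0.2776, 0.282]
eef_rot: [-0.0, 0.794, 0.608, 0.0]
wrist_force: [0.3, 0.6, 0.2]
opening: 0.467
grasp_force: 0.0
time_s: 32.85
eef_pos: [0.5661, -0.2782, 0.2821]
eef_rot: [-0.0, 0.182, 0.983, 0.0]
wrist_force: [0.1, -0.2, 0.2]
opening: 0.472
grasp_force: 0.0
t 32.85 pos [ 0.5661 -0.2782  0.2821] yaw 159.06 q6 -1.85 grip 40.3 0.0 F [ 0.1 -0.2  0.2] => shares [0.001 0.005 0.86 ] twist -0.134
```

```bash
python3 -m handwheel '[[[0,0.005,0.1,-0.1],[0,0.005,0.2,-0.134],[0,0.005,0.2,-0.134],[0,0.005,0.2,-0.134],[0,0.005,0.2,-0.134]]]'; python3 - <<'E'
from h import *
c=wristpose();q=fcloud(c).reshape(-1,3)
m=np.hypot(*(q[:,:2]-[.566,-.2765]).T)<.03
for lo,hi in((.082,.088),(.118,.13)):
    w=q[m&(q[:,2]>lo)&(q[:,2]<hi)]
    if len(w)>20: print(lo,hi,len(w),np.median(w[:,2]),cv2.minAreaRect(w[:,:2].astype(np.float32)*1000))
to([.5662,-.2772,.110],170.6)
E
```

```text
time_s: 33.48
eef_pos: [0.567, -0.2778, 0.2434]
eef_rot: [0.001, 0.081, 0.997, -0.001]
wrist_force: [-0.1, 0.6, 1.0]
opening: 0.47
grasp_force: 0.0
0.082 0.088 1095 0.08488716412835567 ((565.4443359375, -276.47900390625), (47.967445373535156, 45.87553787231445), 80.00787353515625)
0.118 0.13 651 0.12274628016546357 ((565.5723876953125, -276.65081787109375), (13.461930274963379, 38.58191680908203), 80.46922302246094)
t 33.52 pos [ 0.5669 -0.2778  0.2433] yaw 170.73 q6 -2.052 grip 40.4 0.0 F [ 0.6  0.1 -0.4] => shares [0.005 0.003 0.666] twist 0.002
```

```bash
python3 -m handwheel '[[[0.006,0.003,0.2,0],[0.006,0.003,0.4,0],[0.006,0.003,0.58,0],[0.006,0.003,0.65,0],[0.006,0.003,0.665,0],[0.006,0.003,0.665,0],[0.006,0.003,0.665,0]]]'; python3 -m handwheel '[[[0,0,0,0],[0,0,0,0],[0,0,0,0],[0,0,0,0]]]' 0; python3 -c "
from h import *
from bench import ctrl
to([.5658,-.277,.110],170.6);print(ctrl.get_obs()['torque'])"
```

```text
time_s: 34.4
eef_pos: [0.5663, -0.2773, 0.1109]
eef_rot: [0.001, 0.08, 0.997, -0.001]
wrist_force: [1.1, 0.5, -0.7]
opening: 0.468
grasp_force: 0.0
time_s: 34.9
eef_pos: [0.5657, -0.2771, 0.1096]
eef_rot: [0.0, 0.08, 0.997, -0.0]
wrist_force: [0.3, -1.8, 2.3]
opening: 0.141
grasp_force: 62.9
t 34.9 pos [ 0.5657 -0.2771  0.1096] yaw 170.78 q6 -2.053 grip 12.1 62.9 F [ 0.3 -1.8  2.3] => shares [-0.     0.    -0.002] twist 0.002
[-0.23621345 -0.02542432 -0.02845433]
```

Gripped. Push down about 7 mm.

```bash
python3 -m handwheel '[[[0,0,0.012,0],[0,0,0.025,0],[0,0,0.036,0],[0,0,0.036,0],[0,0,0.036,0]]]'; python3 -c "
from h import *
from bench import ctrl
to([.5658,-.277,.102],170.6);print(ctrl.get_obs()['torque'])"
```

```text
time_s: 35.52
eef_pos: [0.5657, -0.2771, 0.1022]
eef_rot: [0.0, 0.08, 0.997, -0.0]
wrist_force: [0.2, -2.7, 5.0]
opening: 0.15
grasp_force: 63.3
t 35.52 pos [ 0.5657 -0.2771  0.1022] yaw 170.78 q6 -2.053 grip 12.8 63.3 F [ 0.2 -2.7  5. ] => shares [-0.     0.     0.001] twist 0.002
[-0.23760466 -0.02205801 -0.02962395]
```

```bash
python3 -m handwheel '[[[0,0,0,0.08],[0,0,0,0.16],[0,0,0,0.24],[0,0,0,0.32],[0,0,0,0.4],[0,0,0,0.48],[0,0,0,0.56],[0,0,0,0.6],[0,0,0,0.6]]]'; python3 -c "
from h import *
from bench import ctrl
to([.5658,-.277,.102],170.6);print(ctrl.get_obs()['torque'])"
```

```text
time_s: 36.65
eef_pos: [0.5656, -0.2772, 0.1022]
eef_rot: [0.001, 0.506, 0.862, -0.0]
wrist_force: [0.2, -1.9, 4.9]
opening: 0.149
grasp_force: 63.1
t 36.65 pos [ 0.5656 -0.2772  0.1022] yaw 119.18 q6 -1.153 grip 12.8 63.1 F [ 0.2 -1.9  4.9] => shares [0.    0.001 0.001] twist -0.598
[-0.33977965  0.05184885 -0.01632438]
```

```bash
python3 -m handwheel '[[[0,0,0,0.08],[0,0,0,0.16],[0,0,0,0.24],[0,0,0,0.32],[0,0,0,0.4],[0,0,0,0.48],[0,0,0,0.56],[0,0,0,0.6],[0,0,0,0.6]]]'; python3 - <<'E'
from h import *
from bench import ctrl
to([.5658,-.277,.102],170.6);print(ctrl.get_obs()['torque'])
c=wristpose();cv2.imwrite('pics/w7.png',c['color'][:,:,::-1])
E
```

```text
time_s: 37.78
eef_pos: [0.5655, -0.2772, 0.1022]
eef_rot: [0.001, 0.831, 0.556, -0.0]
wrist_force: [-0.5, -2.6, 7.2]
opening: 0.147
grasp_force: 63.2
t 37.77 pos [ 0.5655 -0.2772  0.1022] yaw 67.62 q6 -0.253 grip 12.6 63.2 F [-0.5 -2.6  7.2] => shares [0.001 0.001 0.001] twist -1.198
[-0.30816231  0.10646886 -0.06987805]
```

View pics/w7.png

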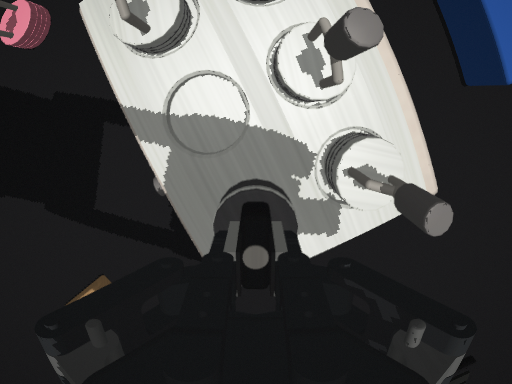

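```bash
python3 -m handwheel '[[[0,0,0,0.05],[0,0,0,0.1],[0,0,0,0.15],[0,0,0,0.2],[0,0,0,0.2]]]'; python3 -c "
from h import *
from bench import ctrl
to([.5658,-.277,.102],170.6);print(ctrl.get_obs()['torque'])"; python3 -m handwheel '[[[0,0,0,0.03],[0,0,0,0.06],[0,0,0,0.06]]]'; python3 -c "
from h import *
from bench import ctrl
to([.5658,-.277,.102],170.6);print(ctrl.get_obs()['torque'])"
```

```text
time_s: 38.45
eef_pos: [0.5655, -0.2772, 0.1022]
eef_rot: [0.0, 0.905, 0.426, -0.0]
wrist_force: [-1.8, -1.5, 6.4]
opening: 0.149
grasp_force: 63.2
t 38.45 pos [ 0.5655 -0.2772  0.1022] yaw 50.42 q6 0.047 grip 12.7 63.2 F [-1.8 -1.5  6.4] => shares [0.002 0.001 0.001] twist -1.398
[-3.80847337e-01  1.51624261e-01 -2.59332019e-04]
time_s: 38.83
eef_pos: [0.5655, -0.2772, 0.1022]
eef_rot: [0.001, 0.923, 0.385, -0.0]
wrist_force: [-0.5, -1.7, 5.3]
opening: 0.148
grasp_force: 63.2
t 38.83 pos [ 0.5655 -0.2772  0.1022] yaw 45.31 q6 0.137 grip 12.6 63.2 F [-0.5 -1.7  5.3] => shares [0.002 0.    0.001] twist -1.458
[-0.3504776   0.17679353  0.09975945]
```

```bash
for i in 1; do python3 -m handwheel '[[[0,0,0,0.03],[0,0,0,0.05],[0,0,0,0.05]]]' >/dev/null; python3 -c "
from h import *
from bench import ctrl
to([.5658,-.277,.102],170.6);print(ctrl.get_obs()['torque'])"; done; python3 -m handwheel '[[[0,0,0,0.03],[0,0,0,0.05],[0,0,0,0.05]]]' >/dev/null; python3 -c "
from h import *
from bench import ctrl
to([.5658,-.277,.102],170.6);print(ctrl.get_obs()['torque'])"
```

```text
t 39.2 pos [ 0.5655 -0.2771  0.1022] yaw 41.17 q6 0.21 grip 12.6 65.8 F [-0.8 -3.4  4.3] => shares [0.002 0.001 0.001] twist -1.506
[-0.40423361  0.14878528  1.3126955 ]
t 39.58 pos [ 0.5664 -0.2763  0.1024] yaw 36.84 q6 0.285 grip 12.6 99.7 F [2.5 0.9 4.9] => shares [-0.004  0.001  0.002] twist -1.556
[ 0.02897556 -0.46196275  0.90640706]
```

```bash
python3 -m handwheel '[[[0,0,0,-0.03],[0,0,0,-0.03]]]' >/dev/null;  python3 -c "
from h import *
from bench import ctrl
to([.5658,-.277,.102],170.6);print(ctrl.get_obs()['torque'])"; python3 -m handwheel '[[[0,0,0,0],[0,0,0,0],[0,0,0,0],[0,0,-0.1,0],[0,0,-0.25,0],[0,0,-0.5,0],[0,0,-0.65,0],[0,0,-0.65,0]]]' 36; python3 - <<'E'
from h import *
c=wristpose();q=fcloud(c).reshape(-1,3)
m=np.hypot(*(q[:,:2]-[.566,-.277]).T)<.03
w=q[m&(q[:,2]>.106)&(q[:,2]<.13)]
print(len(w),np.median(w[:,2]),w[:,2].max(),cv2.minAreaRect(w[:,:2].astype(np.float32)*1000))
for X in((.5577,-.1367),(.6363,-.274),(.632,-.2035),(.6283,-.1333)):
    m=np.hypot(*(q[:,:2]-X).T)<.03
    b=q[m&(abs(q[:,2]-.081)<.006)]
    print(X,len(b),np.median(b[:,2]) if len(b) else '')
cv2.imwrite('pics/w8.png',c['color'][:,:,::-1]);to([.5658,-.277,.102])
E
```

```text
t 39.83 pos [ 0.566  -0.2763  0.1024] yaw 39.44 q6 0.24 grip 12.3 80.9 F [1.8 0.7 5.9] => shares [-0.003  0.002  0.002] twist -1.526
[ 0.33399775 -0.17590207  0.91281223]
time_s: 40.83
eef_pos: [0.5671, -0.2779, 0.2369]
eef_rot: [0.003, 0.942, 0.336, 0.002]
wrist_force: [0.5, -0.9, 0.6]
opening: 0.417
grasp_force: 0.0
701 0.1186651595147411 0.12201571422191348 ((566.6100463867188, -277.3222961425781), (40.17734909057617, 14.020234107971191), 45.70713424682617)
(0.5577, -0.1367) 1092 0.08092250702433937
(0.6363, -0.274) 1087 0.0810110095340541
(0.632, -0.2035) 1132 0.08098607895317875
(0.6283, -0.1333) 1149 0.08091528196619147
t 40.88 pos [ 0.566  -0.2772  0.2342] yaw 39.29 q6 0.242 grip 36.1 0.0 F [0.1 1.1 0.1] => shares [-0.001 -0.004  0.661] twist 0
```

View pics/w8.png

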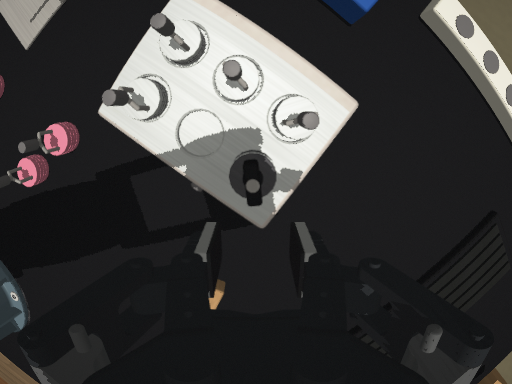

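```bash
python3 - <<'E'
from h import *
from bench import ctrl
a,b=cloud(load("side0")),cloud(ctrl.camera("side"))
for n,x,y,r in(("vial",.655,.005,.03),("dish",.346,.276,.045),("box",.353,-.34,.075)):
    for P in(a,b):
        q=P.reshape(-1,3);w=q[(np.hypot(q[:,0]-x,q[:,1]-y)<r)&(q[:,2]>.008)&(q[:,2]<.08)];print(n,len(w),w.mean(0).round(3))
q=b.reshape(-1,3);w=q[(np.hypot(q[:,0]-.566,q[:,1]+.277)<.03)&(q[:,2]>.1)];print('knob top',w[:,2].max() if len(w) else None)
print(ctrl.get_obs()['time_s']);print(ctrl.hand_in())
E
```

```text
vial 166 [0.654 0.012 0.034]
vial 171 [0.654 0.012 0.033]
dish 658 [0.346 0.279 0.013]
dish 652 [0.346 0.278 0.013]
box 576 [ 0.353 -0.329  0.025]
box 581 [ 0.354 -0.328  0.025]
knob top 0.40597044424928974
40.925
the job is handed in; nothing more can be done
None
```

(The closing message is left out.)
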